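Circlip on the axle stub

ROBOT

A 6-joint arm with a two-finger parallel gripper is mounted at the origin on a cart in front of the work surface, level with it; the furniture and walls round the work are solid. World frame = base frame: x ahead of the robot, y to its left, z up, the work surface at z = 0. Lengths are in m, angles in rad, forces in N, time in s.
With the tool pointing down it reaches from about 0.3 to 0.875 m from the base axis. Payload 6.4 kg.
Tool frame: the origin (TCP) lies midway between the tips of the shut fingers; the grasp point (between the pads) lies 19 mm behind it (ctrl.pinch_z is the distance from the TCP to the grasp point, in m); z points along the fingers, y is the line along which they close (so a half turn about z gives the same grasp; the last joint's range is limited). The gripper opens to 85 mm and grips with 20 to 120 N. Pads are 22 mm wide; open, the fingers measure 114 mm over their backs; the gripper's body (76 mm by 85 mm) begins 54 mm behind the grasp point. The pads swing forward as they close: fully open they stand 13 mm farther back than shut.
Start: joints at [0.914, 0.181, 1.607, -0, 1.354, -0.206], TCP at [0.251, 0.518, 0.211] pointing down, gripper open.
Joint ranges: [-2.99, 2.99], [-0.89, 2.07], [0.3, 2.58], [-1.14, 4.28], [0, 2.63], [-3.12, 3.12]. Speed limits (rad/s): [2.57, 2.57, 3.01, 3.14, 3.14, 3.14].

INTERFACE

Orientations are given as a unit quaternion [w, x, y, z].
In Python, from bench import ctrl gives the robot as it stands.
- The arm moves only by the tool apply_moves, never from a script. Its argument "moves" is a list of rows, each an object with "jaw": the opening, from 0 (shut) to 1 (fully open); "offset": the shift along the tool's x, y, z in mm, a list of three; "rot": the turn, a rotation vector about the tool's x, y, z in degrees, a list of three. In form: [{"jaw": jaw, "offset": [dx, dy, dz], "rot": [ax, ay, az]}, ...]. A call has exactly 5 rows; each row shifts and turns the commanded pose from where the row before left it, along the tool's axes as they then stand; what a row does not reach is not made up. A row lasts 1/8 s, in which the tool goes at most 62.5 mm and 10.7 degrees, less where a joint would pass 70% of its speed; a pose out of reach is approached as far as the arm can. A call is refused whole if a number of a shift passes 62.5 or a number of a turn 10.7, either way. A call with a gripper value outside its range is refused whole. The fingers move at their own pace and stop on an object; the grip force is fixed at half the most. Time passes only in rows, so rows that do not move let the fingers close, or fill a call up. It gives the time, the measured TCP pose, the force, the opening and the grip force at its end, in the units of the state.
- ctrl.get_obs(): the state, without advancing time (a new reading comes with each control period).
- ctrl.camera(name): name is "scene" or "top" or "wrist"; returns (picture, depth): 480x640x3 uint8, red, green, blue; 480x640 float32, m along the optical axis (not along the pixel's ray), 0 where there is no reading.
- ctrl.camera_params(name): a dict with "K" (3x3 intrinsics, pixels), "cam_to_world" (4x4, takes a point from camera to world coordinates); the wrist camera has in their place "mount" (4x4, takes a point from camera to tool coordinates, whose origin is the TCP and whose axes are the flange's). Camera axes: x right, y down, z forward; pixel columns grow to the right and rows downward; lengths in m; the calibration is good to about 2 mm. A picture is of the moment at which its call begins: read the wrist's pose just before it. camera_params takes no time and is no camera call.
- ctrl.hand_in(): hands the job in; it is judged then, once.
Trained networks look in the newest picture that a camera, given by its name, has taken for a name from the list of things; names that differ only in an ending like _2 or _b are one class to them, and where a whole thing is asked for, a point or a joint stands for the part that bears it (a point fixed in the world has none). Each returns a list of dicts, best first, with "score" (0 to 1); they miss things now and then, are a little off and sometimes report something else, mostly with a low value. They report only what shows in the picture. A call takes as long as a camera call.
- ctrl.outline_of(camera, target): "region" (480x640 bool, what is visible of it) and "position" ([column, row] in pixels, amid what is visible of it).
The state is a dict: "time_s": time; "q": joint angles; "dq": joint speeds; "joint_efforts": joint torques, N m; "eef_pos": TCP position; "eef_rot": TCP orientation; "wrist_force": force on the tool from outside, world axes, zero at the start; "torque": the same for the moment, N m; "opening": opening from 0.0 (shut) to 1.0 (fully open); "grasp_force": force on a finger pad.
Only numpy, scipy, OpenCV 4.12 (cv2) and the standard library are available. Lean on these libraries where they do the work, as an engineer would, in place of code of your own. Each camera call takes 0.05 s, during which the arm holds its last target. There are 200 camera calls.

TASK

The brass cover disc sits askew on the axle stub of the blue hub: press its raised side down until it lies flat and the groove is free. Then take the circlip pliers by their red handles, squeeze them up to their stop so that the circlip on their tips is spread, lift them off their stand, centre the circlip over the axle and slide it down level until it lies on the disc, in line with the groove. Finish while still holding the pliers upright and squeezed there, the circlip spread round the axle and not yet let into the groove, so that its seat can be checked; leave the other things on the bench alone.

Things in the scene. Friction and masses are not known exactly. Their poses are not given: they have to be found in the camera images.
- hub: bearing hub screwed to the bench: round blue housing, flange 132 mm across and 10 mm high, barrel 108 mm across; a steel axle stub of 40 mm diameter stands up from its middle. Origin: centre of the underside, on the axle's axis, z up. The flat seat for the cover disc is 42 mm above the bench; axle end at 74 mm, with a 3 mm chamfer. The hub's +x points to the raised side of the disc.
- axle_end (a point): centre of the axle's upper end, 74 mm above the bench.
- groove (a point): point on the axle's axis in the middle of the 4 mm wide groove, 48 mm above the bench (the groove runs from 46 to 50 mm, so the seated disc's top is its lower edge).
- cover (a joint): tilt of the brass cover disc on the hub (rad): 0 is flat on its seat, 0.12 the most. The disc is 100 mm across, 4 mm thick, with a 42 mm bore round the axle; it is jammed stiffly, its rim on the hub's -x side rests on the seat and it tilts about that rim. It stays where it is left; about 6 N down on the raised side moves it.
- cover_high (a point): point on the disc's top face, on its raised side, 39 mm from the disc's centre (11 mm inside the rim), where to press; 46 mm above the bench once the disc is flat.
- pliers: circlip pliers standing upright, tips down, in their stand: 163 mm high, about 0.2 kg, with a dark steel circlip level on the tips (2.5 mm thick; it stays on the tips). Origin: directly under the pivot, at the circlip's underside; z up along the pliers, x from the pliers' plane towards the circlip's middle, y across the two handles. Pivot 72 mm up.
- pliers_grip (a point): point midway between the two red handles, 134 mm above the pliers' origin: where to squeeze, along the pliers' y. The handles are 14 mm wide (x), their grips reach from 98 to 163 mm up; over their outer faces they measure 53 mm here and 61 mm at the top when released, 34 mm when squeezed to the stop, where they are parallel.
- ring_center (a point): middle of the circlip's opening when spread, in the middle of its thickness: 1.25 mm above and 18 mm in +x from the pliers' origin, fixed to the pliers. The axle's axis must pass here. Released, the circlip's opening is 37 mm and will not pass the axle; squeezed to the stop it is 44 mm.
- pliers_left (a joint): squeeze of the pliers (rad turned by each handle): 0 released, 0.155 at the stop (a little more under a hard grip), circlip fully spread; spring return, about 10 N on the handles at the stop. At about 0.08 the circlip would touch a 40 mm axle.
- stand: grey and black stand, fixed to the bench: plate 100 x 84 x 8 mm on which the circlip lies, and a post 88 mm high close behind the pliers (on their -x side), with a slot open at the top in which the tail of the pivot bolt stands. Origin: at the bench, under the pliers' origin; same axes as the pliers standing in it. They lift straight up: raise them 90 mm to clear the post.
- driver_red: red screwdriver, a bystander.
- side_cutter: blue-handled side cutter, a bystander.
- tweezers: steel tweezers, a bystander.
- kapton: roll of amber tape, a bystander.
- nut_m16: steel gland nut, a bystander.
- red_case: small red case, a bystander.

How it is judged:
On the way, in this order (a step that is already met when the one before it is completed fails the run):
1. the cover disc is pressed flat on its seat (value of joint cover below 0.015 rad and value of joint pliers_left below 0.05 rad), for 0.2 s.
2. the spread circlip is centred above the end of the axle (value of joint pliers_left above 0.13 rad and horizontal distance between ring_center and axle_end below 0.006 m and height (world z) of ring_center above 0.074 m), for 0.1 s.
At the end, for the whole second after the job is handed in: The disc is flat (tilt under 0.015); the pliers are held squeezed (over 0.13) and upright within 0.1 rad by the fingers (over 3 N), still; the circlip's middle is within 5 mm of the axle's axis sideways and 2 mm of mid-groove in height (value of joint cover below 0.015 rad and value of joint pliers_left above 0.13 rad and horizontal distance between ring_center and groove below 0.005 m and z of ring_center in the frame of groove between -0.002 and 0.002 m and angle between pliers's own z axis and vertical below 0.1 rad and contact force between the fingers and pliers above 3 N and linear speed of pliers below 0.02 m/s); the arm keeps its last pose, push and grip.
It fails at once if a bystander (screwdriver, side cutter, tweezers, tape roll, nut, red case) was moved by more than 30 mm (distance of any of driver_red, side_cutter, tweezers, kapton, nut_m16, red_case from where it was at the start of the episode above 0.03 m).
It also fails if it takes over 56 s, if anything falls off the work surface, if the arm or the gripper's body presses on something with over 40 N, if the wrist force passes 120 N, or if a joint passes its speed limit or range.

## Working session

There is one attempt and no reset: what is moved stays moved. The work goes in short steps, Python scripts to look and compute and a tool call to move; the robot and the scene stay as the last step left them, time stands still between calls to the robot, and variables do not carry over. Pictures are saved under pics/ and viewed, at most 13 in all, crops included, and the job is handed in when it is done.

Besides the shell and the picture viewer there is one more tool, called in YAML: its name, and indented under it one key for each argument. apply_moves: Moves the arm, as the interface text tells. Its arguments: {"type":"object","properties":{"moves":{"type":"array"}},"required":["moves"]}

```bash
mkdir -p pics; ls
cat > h.py <<'E'
import numpy as np, cv2
from bench import ctrl
from scipy.spatial.transform import Rotation as R
def pose():
    o=ctrl.get_obs(); T=np.eye(4); q=o["eef_rot"]
    T[:3,:3]=R.from_quat([q[1],q[2],q[3],q[0]]).as_matrix(); T[:3,3]=o["eef_pos"]; return T,o
def look(name):
    T,o=pose(); im,d=ctrl.camera(name); p=ctrl.camera_params(name)
    C=T@np.array(p["mount"]) if "mount" in p else np.array(p["cam_to_world"])
    K=np.array(p["K"]); v,u=np.mgrid[:480,:640]
    P=np.stack([(u-K[0,2])/K[0,0]*d,(v-K[1,2])/K[1,1]*d,d],-1)@C[:3,:3].T+C[:3,3]
    P[d==0]=np.nan
    return im,P,K,C
def save(n,im): cv2.imwrite("pics/"+n+".png",im[...,::-1])
E
python3 - <<'E'
from h import *
for n in ("top","scene"):
    im,P,K,C=look(n); np.savez(n+".npz",im=im,P=P,K=K,C=C); save(n+"0",im)
    for t in ("hub","cover","pliers","stand"):
        for r in ctrl.outline_of(n,t)[:2]:
            m=r["region"]; Q=P[m]; print(n,t,round(r["score"],2),np.round(r["position"]),m.sum(),np.nanmedian(Q,0).round(3),np.nanpercentile(Q,2,0).round(3),np.nanpercentile(Q,98,0).round(3))
            np.save(f"{n}_{t}.npy",m) if r is not None else 0
print(pose())
E
```

```text
pics
top hub 0.97 [264. 267.] 2797 [0.533 0.199 0.048] [0.479 0.146 0.006] [0.597 0.263 0.075]
top cover 0.7 [259. 268.] 1393 [0.537 0.204 0.051] [0.493 0.159 0.043] [0.584 0.249 0.058]
top cover 0.36 [195. 244.] 348 [0.568 0.344 0.018] [ 0.537  0.316 -0.002] [0.597 0.376 0.025]
top pliers 0.58 [441. 245.] 188 [ 0.557 -0.167  0.144] [ 0.538 -0.18   0.068] [ 0.567 -0.129  0.172]
top stand 0.75 [429. 257.] 1631 [ 0.539 -0.155  0.008] [ 0.49  -0.208  0.001] [ 0.594 -0.11   0.087]
scene hub 0.76 [277. 252.] 2175 [0.527 0.177 0.042] [0.477 0.137 0.001] [0.591 0.241 0.072]
scene cover 0.62 [277. 245.] 762 [0.529 0.189 0.048] [0.491 0.154 0.042] [0.582 0.243 0.055]
scene cover 0.3 [353. 300.] 72 [ 0.628 -0.015  0.005] [ 0.618 -0.022 -0.001] [ 0.637 -0.004  0.011]
scene pliers 0.73 [362. 341.] 691 [ 0.548 -0.158  0.108] [ 0.535 -0.187  0.007] [ 0.563 -0.136  0.168]
scene stand 0.6 [354. 377.] 2032 [ 0.537 -0.169  0.007] [ 0.486 -0.215  0.003] [ 0.59  -0.119  0.077]
(array([[-9.00088526e-01,  4.35707062e-01, -4.39877055e-05,
         2.50496903e-01],
       [ 4.35707064e-01,  9.00088525e-01, 
[... 204 characters left out ...]
00e+00]]), {'time_s': 0.5, 'q': array([ 9.13697016e-01,  1.80830638e-01,  1.60705042e+00,  1.24514545e-05,
        1.35376784e+00, -2.06278316e-01]), 'dq': array([-0.00014967, -0.00117965,  0.00038239, -0.00021175,  0.00072298,
        0.00161814]), 'joint_efforts': array([-8.38319811e-04, -4.44445896e+01, -3.51364589e+01, -3.34106699e-04,
        1.84574965e-03, -1.01194334e-05]), 'eef_pos': array([0.2504969 , 0.51756323, 0.21104681]), 'eef_rot': array([-1.72900790e-05,  2.23507800e-01,  9.74702140e-01, -2.30022208e-05]), 'wrist_force': array([-0.11740722, -0.51669686, -0.29441097]), 'torque': array([-0.01771596, -0.01208579,  0.02856307]), 'grasp_force': 0.0, 'opening': 1.002219092102559})
```

View pics/top0.png

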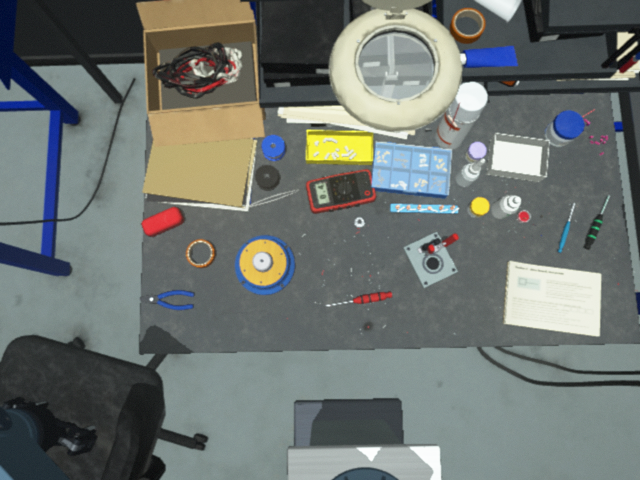

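View pics/scene0.png

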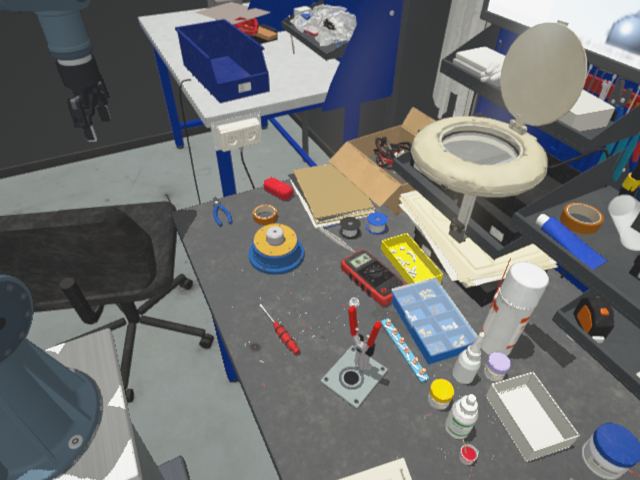

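Run:
```python
import numpy as np
for n in ("top","scene"):
    Z=np.load(n+".npz"); P=Z["P"]; print(n,"cam",Z["C"][:3,3],"fx",Z["K"][0,0])
    # overall bench z
    q=P[(P[...,2]<.02)&(P[...,2]>-.02)]; print("bench",np.median(q[:,2]))
    hub=np.hypot(P[...,0]-.535,P[...,1]-.203)<.075
    ax=hub&(P[...,2]>.069)&(P[...,2]<.085); a=P[ax]; print("axle n",len(a),a.mean(0),(a.max(0)+a.min(0))/2,a.max(0)-a.min(0))
    d=hub&(P[...,2]>.040)&(P[...,2]<.062); 
    d=d&np.load(n+"_hub.npy")
    Q=P[d]; r=np.hypot(Q[:,0]-.537,Q[:,1]-.204); Q=Q[(r>.025)&(r<.048)]
    A=np.c_[Q[:,:2]-[.537,.204],np.ones(len(Q))]
    for _ in range(4):
        c=np.linalg.lstsq(A,Q[:,2],rcond=None)[0]; e=np.abs(A@c-Q[:,2]); k=e<max(.0015,1.5*np.median(e)); A=A[k];Q=Q[k]
    print("disc plane",c,np.hypot(*c[:2]),np.arctan2(c[1],c[0]),len(Q))
    # pliers
    b=(np.abs(P[...,0]-.545)<.07)&(np.abs(P[...,1]+.16)<.07)
    for lo,hi in ((.005,.015),(.08,.092),(.1,.13),(.13,.15),(.15,.175)):
        q=P[b&(P[...,2]>lo)&(P[...,2]<hi)]; 
        if len(q): print(lo,len(q),q.mean(0).round(4),q.min(0).round(4),q.max(0).round(4))
```

```text
top cam [0.37979789 0.08267491 1.22180501] fx 554.7255258396514
bench -7.310817619710086e-05
axle n 274 [0.53831284 0.20402082 0.07360429] [0.5379983  0.20451316 0.07478749] [0.03838131 0.03999471 0.01147646]
disc plane [0.01048767 0.10484743 0.0507992 ] 0.10537065520116426 1.4711000393891687 574
0.005 1276 [ 0.5372 -0.159   0.0084] [ 0.4751 -0.2281  0.005 ] [ 0.6141 -0.0904  0.015 ]
0.08 93 [ 0.562  -0.1531  0.0862] [ 0.5464 -0.1673  0.0803] [ 0.5753 -0.1332  0.0919]
0.1 56 [ 0.5558 -0.1633  0.117 ] [ 0.5391 -0.1775  0.1007] [ 0.5666 -0.1344  0.1296]
0.13 37 [ 0.5566 -0.1649  0.1416] [ 0.5375 -0.1782  0.1306] [ 0.568  -0.1289  0.15  ]
0.15 92 [ 0.554  -0.1579  0.1651] [ 0.5367 -0.1847  0.1507] [ 0.5703 -0.1265  0.1726]
scene cam [ 0.27275202 -0.53602669  0.75697349] fx 453.3681430418024
bench -0.0015928819330158217
axle n 152 [0.53546457 0.19879432 0.07171827] [0.53634062 0.19821009 0.07195236] [0.038013   0.03788848 0.00588119]
disc plane [0.01208734 0.10192667 0.04938431] 0.10264088207308891 1.4527590219653193 452
0.005 1679 [ 0.5347 -0.1696  0.0072] [ 0.4788 -0.221   0.005 ] [ 0.6003 -0.1083  0.0146]
0.08 123 [ 0.5536 -0.1594  0.0858] [ 0.5418 -0.1721  0.0802] [ 0.5735 -0.1367  0.0919]
0.1 167 [ 0.5473 -0.1598  0.1161] [ 0.536  -0.1829  0.1   ] [ 0.5627 -0.1408  0.1299]
0.13 109 [ 0.547  -0.1597  0.1402] [ 0.5348 -0.1865  0.1302] [ 0.5639 -0.1377  0.1496]
0.15 162 [ 0.5486 -0.1607  0.162 ] [ 0.5336 -0.1884  0.1501] [ 0.5667 -0.1322  0.1697]
```

The top view shows the hub at (264,267) and the pliers in their stand at about (435,245), with the circlip at (433,263). The disc's raised side points to world +y. The current tool yaw nearly matches the pliers' y axis, so I'll keep it.

apply_moves:
  moves:
    - {"jaw":0,"offset":[-50,-16,0],"rot":[0,0,0]}
    - {"jaw":0,"offset":[-55,-17,0],"rot":[0,0,0]}
    - {"jaw":0,"offset":[-55,-17,0],"rot":[0,0,0]}
    - {"jaw":0,"offset":[-55,-17,0],"rot":[0,0,0]}
    - {"jaw":0,"offset":[-50,-16,0],"rot":[0,0,0]}

```text
time_s: 1.12
eef_pos: [0.4543, 0.3259, 0.2113]
eef_rot: [0.0, 0.224, 0.975, 0.0]
wrist_force: [0.5, -0.6, -0.0]
opening: 0.002
grasp_force: 0.0
```

Run:
```python
from h import *
print(np.round(ctrl.camera_params("wrist")["mount"],3))
im,P,K,C=look("wrist"); save("w1",im); np.savez("w1.npz",im=im,P=P,K=K,C=C)
T,o=pose(); print(o["time_s"],o["eef_pos"],o["opening"],R.from_matrix(T[:3,:3]).as_euler("zyx",degrees=True))
print(C[:3,3])
r=ctrl.outline_of("wrist","cover")
for x in r[:2]: Q=P[x["region"]]; print(x["score"],np.nanmedian(Q,0),np.nanpercentile(Q,[2,98],0))
ax=(P[...,2]>.069)&(P[...,2]<.08)&(np.hypot(P[...,0]-.538,P[...,1]-.203)<.04); a=P[ax]
if len(a): print(len(a),(a.max(0)+a.min(0))/2,np.ptp(a,axis=0))
```

```text
[[-0.001 -0.962 -0.272  0.069]
 [ 1.    -0.001 -0.001 -0.001]
 [ 0.001 -0.272  0.962 -0.163]
 [ 0.     0.     0.     1.   ]]
1.175 [0.45873368 0.32165337 0.2113298 ] -0.0014215148276534417 [-153.94063258    0.1991318   179.85151415]
[0.39138296 0.35526323 0.37401593]
0.48 [ 0.53613018 -0.12555253  0.00747844] [[ 0.51973617 -0.14209679  0.001596  ]
 [ 0.54487523 -0.11630174  0.00921732]]
0.28 [0.50183394 0.21885605 0.04220427] [[0.47359956 0.15681155 0.00338216]
 [0.5342785  0.2612186  0.0644847 ]]
62 [0.5273888  0.21712731 0.07210869] [0.01532928 0.00929454 0.00606456]
```

apply_moves:
  moves:
    - {"jaw":0,"offset":[-54,-18,0],"rot":[0,0,0]}
    - {"jaw":0,"offset":[-54,-17,0],"rot":[0,0,0]}
    - {"jaw":0,"offset":[0,0,55],"rot":[0,0,0]}
    - {"jaw":0,"offset":[0,0,50],"rot":[0,0,0]}
    - {"jaw":0,"offset":[0,0,40],"rot":[0,0,0]}

```text
time_s: 1.85
eef_pos: [0.5337, 0.2491, 0.0639]
eef_rot: [-0.001, 0.224, 0.975, -0.0]
wrist_force: [0.3, 0.7, 0.9]
opening: -0.003
grasp_force: 0.0
```

Run:
```python
from h import *
im,P,K,C=look("wrist"); save("w2",im)
T,o=pose(); print(o["time_s"],o["eef_pos"],o["wrist_force"])
ax=(P[...,2]>.069)&(P[...,2]<.08)&(np.hypot(P[...,0]-.538,P[...,1]-.203)<.04); a=P[ax]
if len(a): print(len(a),(a.max(0)+a.min(0))/2,np.ptp(a,axis=0))
```

```text
1.9 [0.53001207 0.24811715 0.0585833 ] [-3.27965747 -2.96844163 -3.72733746]
2708 [0.53025943 0.20247178 0.07234121] [0.02624888 0.03938429 0.00667084]
```

View pics/w2.png

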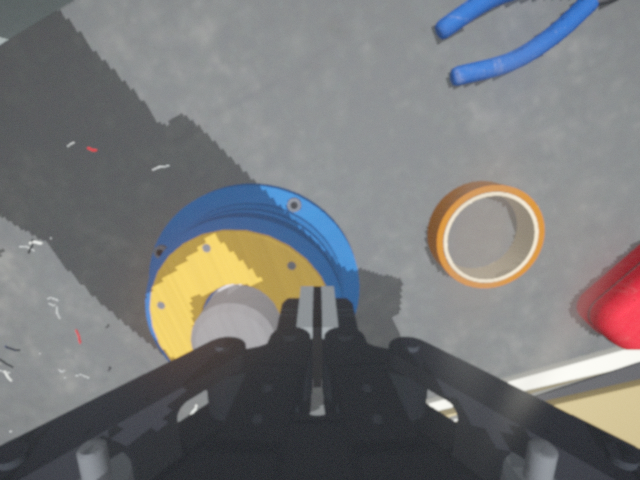

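The wrist view shows the shut fingers at (317,300) above the raised right-hand side of the brass disc. The axle is to their left at (240,320). I'll shift a little inward and press.

apply_moves:
  moves:
    - {"jaw":0,"offset":[-8,-3,0],"rot":[0,0,0]}
    - {"jaw":0,"offset":[0,0,4],"rot":[0,0,0]}
    - {"jaw":0,"offset":[0,0,3],"rot":[0,0,0]}
    - {"jaw":0,"offset":[0,0,3],"rot":[0,0,0]}
    - {"jaw":0,"offset":[0,0,0],"rot":[0,0,0]}

```text
time_s: 2.52
eef_pos: [0.5406, 0.2427, 0.0562]
eef_rot: [0.0, 0.223, 0.975, 0.0]
wrist_force: [-0.2, 0.7, -0.7]
opening: 0.001
grasp_force: 0.0
```

apply_moves:
  moves:
    - {"jaw":0,"offset":[0,0,3],"rot":[0,0,0]}
    - {"jaw":0,"offset":[0,0,3],"rot":[0,0,0]}
    - {"jaw":0,"offset":[0,0,2],"rot":[0,0,0]}
    - {"jaw":0,"offset":[0,0,2],"rot":[0,0,0]}
    - {"jaw":0,"offset":[0,0,0],"rot":[0,0,0]}

```text
time_s: 3.15
eef_pos: [0.5406, 0.2426, 0.0458]
eef_rot: [-0.0, 0.223, 0.975, -0.0]
wrist_force: [0.5, 0.3, 0.3]
opening: 0.002
grasp_force: 0.0
```

apply_moves:
  moves:
    - {"jaw":0,"offset":[0,0,1],"rot":[0,0,0]}
    - {"jaw":0,"offset":[0,0,0],"rot":[0,0,0]}
    - {"jaw":0,"offset":[0,0,1],"rot":[0,0,0]}
    - {"jaw":0,"offset":[0,0,0],"rot":[0,0,0]}
    - {"jaw":0,"offset":[0,0,0],"rot":[0,0,0]}

```text
time_s: 3.78
eef_pos: [0.5407, 0.2427, 0.0441]
eef_rot: [-0.0, 0.223, 0.975, -0.0]
wrist_force: [0.2, -0.6, -0.2]
opening: -0.002
grasp_force: 0.0
```

Run:
```python
from h import *
im,P,K,C=look("top")
Q=P[np.load("top_hub.npy")]; c0=[.538,.204]; r=np.hypot(Q[:,0]-c0[0],Q[:,1]-c0[1]); Q=Q[(r>.025)&(r<.047)&(Q[:,2]<.064)&(Q[:,2]>.035)]
q=Q-[*c0,0]; 
for a in range(-180,180,30):
    u=np.abs((np.degrees(np.arctan2(q[:,1],q[:,0]))-a+180)%360-180)<15; print(a,u.sum(),np.median(q[u,2]).round(4))
```

```text
-180 25 0.0496
-150 91 0.0486
-120 93 0.0475
-90 89 0.0473
-60 88 0.048
-30 93 0.0496
0 76 0.0506
30 0 nan
60 0 nan
90 0 nan
120 16 0.0561
150 0 nan
  return _methods._mean(a, axis=axis, dtype=dtype,
  ret = ret.dtype.type(ret / rcount)
```

Run:
```python
from h import *
im,P,K,C=look("wrist"); save("w3",im[180:420,120:480].repeat(2,0).repeat(2,1))
q=P[(P[...,2]>.035)&(P[...,2]<.066)]; r=np.hypot(q[:,0]-.538,q[:,1]-.204); q=q[(r>.024)&(r<.049)]-[.538,.204,0]
for a in range(-180,180,30):
    u=np.abs((np.degrees(np.arctan2(q[:,1],q[:,0]))-a+180)%360-180)<15; 
    if u.sum()>5:print(a,u.sum(),np.median(q[u,2]).round(4))
```

```text
-180 2272 0.051
-150 2035 0.0491
-120 1728 0.0477
-90 751 0.047
-60 52 0.0477
30 10 0.0529
90 1116 0.0544
120 2707 0.0542
150 2684 0.0527
```

View pics/w3.png

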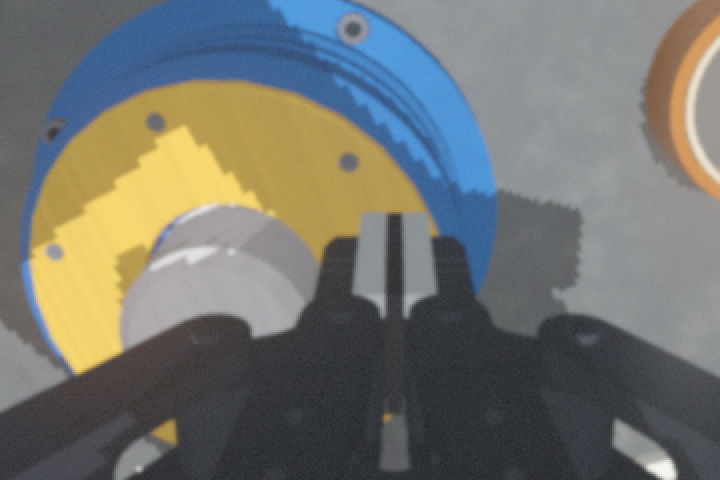

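Run:
```python
from h import *
im,P,K,C=look("wrist"); T,o=pose()
# finger tip region: crop px (355..435, 215..300)/2 + (120,180)
for v in (288,292,298,305,315,330):
    print(v,[P[v,u].round(3).tolist() for u in (302,310,326,332)])
print(o["eef_pos"],o["wrist_force"],o["joint_efforts"].round(2))
im,P,K,C=look("top")
b=(np.abs(P[...,0]-.54)<.03)&(np.abs(P[...,1]-.243)<.03)
print(np.nanmax(P[b][:,2]))
```

```text
288 [[0.527, 0.241, 0.071], [0.529, 0.244, 0.071], [0.531, 0.25, 0.072], [0.533, 0.252, 0.07]]
292 [[0.527, 0.242, 0.074], [0.529, 0.244, 0.074], [0.531, 0.25, 0.075], [0.532, 0.252, 0.075]]
298 [[0.527, 0.242, 0.08], [0.529, 0.244, 0.08], [0.531, 0.25, 0.081], [0.532, 0.252, 0.081]]
305 [[0.528, 0.242, 0.085], [0.529, 0.245, 0.086], [0.532, 0.25, 0.085], [0.532, 0.252, 0.087]]
315 [[0.528, 0.242, 0.093], [0.529, 0.245, 0.094], [0.531, 0.249, 0.093], [0.532, 0.251, 0.094]]
330 [[0.527, 0.243, 0.106], [0.53, 0.244, 0.102], [0.532, 0.249, 0.101], [0.531, 0.251, 0.106]]
[0.54073765 0.24267617 0.04412551] [-0.17399646 -0.15172646  0.32534455] [ -0.   -50.28 -29.29  -0.     0.    -0.  ]
0.4293405677250164
```

apply_moves:
  moves:
    - {"jaw":0,"offset":[0,0,1],"rot":[0,0,0]}
    - {"jaw":0,"offset":[0,0,0],"rot":[0,0,0]}
    - {"jaw":0,"offset":[0,0,1],"rot":[0,0,0]}
    - {"jaw":0,"offset":[0,0,0],"rot":[0,0,0]}
    - {"jaw":0,"offset":[0,0,0],"rot":[0,0,0]}

```text
time_s: 4.6
eef_pos: [0.5407, 0.2427, 0.0421]
eef_rot: [-0.0, 0.223, 0.975, -0.0]
wrist_force: [-0.1, -0.2, -1.2]
opening: -0.001
grasp_force: 0.0
```

Run:
```python
from h import *
print(ctrl.pinch_z)
im,P,K,C=look("wrist"); T,o=pose()
L=(P-T[:3,3])@T[:3,:3]
for (u,v) in [(285,300),(285,315),(275,335),(265,345),(245,343),(230,342),(200,350),(150,370),(317,330),(305,290),(345,300),(345,330)]:
    print(u,v,(L[v,u]*1000).round(0),P[v,u].round(3))
```

```text
0.0187
285 300 [  8. -14. -29.] [0.528 0.234 0.071]
285 315 [nan nan nan] [nan nan nan]
275 335 [ 13. -13. -64.] [0.524 0.236 0.106]
265 345 [  8. -17. -62.] [0.527 0.231 0.104]
245 343 [ -9. -30. -32.] [0.536 0.212 0.074]
230 342 [ 14. -25. -71.] [0.517 0.226 0.113]
200 350 [ 13. -33. -72.] [0.515 0.218 0.114]
150 370 [ 13. -43. -82.] [0.51  0.21  0.124]
317 330 [ 11.  -1. -58.] [0.531 0.246 0.1  ]
305 290 [ 12.  -6. -29.] [0.528 0.243 0.071]
345 300 [  7.  10. -29.] [0.538 0.255 0.071]
345 330 [ 14.   7. -64.] [0.531 0.255 0.106]
```

apply_moves:
  moves:
    - {"jaw":0,"offset":[0,0,3],"rot":[0,0,0]}
    - {"jaw":0,"offset":[0,0,3],"rot":[0,0,0]}
    - {"jaw":0,"offset":[0,0,2],"rot":[0,0,0]}
    - {"jaw":0,"offset":[0,0,0],"rot":[0,0,0]}
    - {"jaw":0,"offset":[0,0,0],"rot":[0,0,0]}

```text
time_s: 5.28
eef_pos: [0.5408, 0.2428, 0.0342]
eef_rot: [0.0, 0.223, 0.975, 0.0]
wrist_force: [-0.7, 1.0, 3.3]
opening: -0.0
grasp_force: 1.3
```

apply_moves:
  moves:
    - {"jaw":0,"offset":[0,0,1],"rot":[0,0,0]}
    - {"jaw":0,"offset":[0,0,1],"rot":[0,0,0]}
    - {"jaw":0,"offset":[0,0,1],"rot":[0,0,0]}
    - {"jaw":0,"offset":[0,0,1],"rot":[0,0,0]}
    - {"jaw":0,"offset":[0,0,0],"rot":[0,0,0]}

```text
time_s: 5.9
eef_pos: [0.5409, 0.2431, 0.0303]
eef_rot: [0.0, 0.223, 0.975, 0.0]
wrist_force: [-2.2, 3.0, 4.1]
opening: 0.001
grasp_force: 2.0
```

```bash
cat >> h.py <<'E'
def disc():
    im,P,K,C=look("wrist")
    q=P[(P[...,2]>.035)&(P[...,2]<.066)]; r=np.hypot(q[:,0]-.538,q[:,1]-.204); q=q[(r>.026)&(r<.048)]-[.538,.204,0]
    for a in range(-180,180,30):
        u=np.abs((np.degrees(np.arctan2(q[:,1],q[:,0]))-a+180)%360-180)<15
        if u.sum()>200:print(a,u.sum(),np.median(q[u,2]).round(4))
    return im,P,K,C
E
python3 -c "
from h import *
disc();print(pose()[1]['wrist_force'])"
```

```text
-180 2318 0.0481
-150 2153 0.0473
-120 1865 0.0468
-90 565 0.0464
90 940 0.0506
120 2734 0.0497
150 2470 0.049
[-0.45804614  2.01269699  3.90560942]
```

apply_moves:
  moves:
    - {"jaw":0,"offset":[0,0,1.5],"rot":[0,0,0]}
    - {"jaw":0,"offset":[0,0,1.5],"rot":[0,0,0]}
    - {"jaw":0,"offset":[0,0,1],"rot":[0,0,0]}
    - {"jaw":0,"offset":[0,0,0],"rot":[0,0,0]}
    - {"jaw":0,"offset":[0,0,0],"rot":[0,0,0]}

```text
time_s: 6.58
eef_pos: [0.541, 0.2427, 0.0262]
eef_rot: [0.0, 0.223, 0.975, 0.0]
wrist_force: [0.3, 2.7, 4.3]
opening: 0.001
grasp_force: 2.0
```

```bash
python3 -c "
from h import *
disc();print(pose()[1]['wrist_force'])"
```

```text
-180 2430 0.0461
-150 2278 0.0461
-120 1993 0.046
-90 523 0.0459
90 1096 0.0526
120 2695 0.0462
150 2489 0.0462
[-0.69386621  2.68202177  3.96160669]
```

apply_moves:
  moves:
    - {"jaw":0,"offset":[0,0,0.5],"rot":[0,0,0]}
    - {"jaw":0,"offset":[0,0,0.5],"rot":[0,0,0]}
    - {"jaw":0,"offset":[0,0,0],"rot":[0,0,0]}
    - {"jaw":0,"offset":[0,0,0],"rot":[0,0,0]}
    - {"jaw":0,"offset":[0,0,0],"rot":[0,0,0]}

```text
time_s: 7.25
eef_pos: [0.5411, 0.2427, 0.0258]
eef_rot: [0.0, 0.223, 0.975, 0.0]
wrist_force: [-2.1, 2.6, 8.2]
opening: 0.003
grasp_force: 4.3
```

apply_moves:
  moves:
    - {"jaw":0,"offset":[0,0,-50],"rot":[0,0,0]}
    - {"jaw":0,"offset":[0,0,-62],"rot":[0,0,0]}
    - {"jaw":0,"offset":[20,-25,-50],"rot":[0,0,0]}
    - {"jaw":0,"offset":[30,-15,0],"rot":[0,0,0]}
    - {"jaw":0,"offset":[0,0,0],"rot":[0,0,0]}

```text
time_s: 7.88
eef_pos: [0.4763, 0.2278, 0.1868]
eef_rot: [-0.0, 0.223, 0.975, -0.001]
wrist_force: [-0.5, 0.1, 0.1]
opening: 0.005
grasp_force: 0.0
```

```bash
cat >> h.py <<'E'
def circ(pts,r=None):
    from scipy.optimize import least_squares
    (x,y),R0=cv2.minEnclosingCircle(pts[:,:2].astype(np.float32)*1000)
    return x/1000,y/1000,R0/1000
E
python3 - <<'E'
from h import *
ctrl.camera("wrist")
im,P,K,C=disc(); save("w4",im); T,o=pose(); print(o["eef_pos"],o["dq"].round(3))
m=((P[...,2]>.071)&(P[...,2]<.080)&(np.hypot(P[...,0]-.538,P[...,1]-.204)<.035)).astype(np.uint8)
m=cv2.morphologyEx(m,cv2.MORPH_OPEN,np.ones((5,5)))>0
a=P[m]; print("axle",m.sum(),a.mean(0),(a.max(0)+a.min(0))/2,np.ptp(a,axis=0),circ(a), "px",np.argwhere(m).mean(0))
f=a[np.abs(a[:,2]-np.median(a[:,2]))<.0008]; print("flat",len(f),np.median(a[:,2]),circ(f),f.mean(0))
g=cv2.cvtColor(im,cv2.COLOR_RGB2HSV); y=(g[...,0]>15)&(g[...,0]<32)&(g[...,1]>110)&(np.abs(P[...,2]-.046)<.004)
y=cv2.morphologyEx(y.astype(np.uint8),cv2.MORPH_OPEN,np.ones((5,5)))>0; b=P[y]; print("disc",len(b),circ(b))
E
```

```text
-180 546 0.0459
-150 529 0.0459
-120 486 0.0459
30 310 0.0457
60 481 0.0458
90 514 0.0458
120 560 0.0458
150 555 0.0459
[0.47809633 0.22792859 0.18645565] [-0.004  0.025 -0.021  0.003 -0.002 -0.001]
axle 30 [0.53263601 0.21808394 0.07306727] [0.53268066 0.21800652 0.07326852] [0.0049851  0.00478418 0.0038393 ] (0.532713134765625, 0.2180596466064453, 0.002684530019760132) px [295.  337.5]
flat 19 0.0728951719388154 (0.532713134765625, 0.2180596466064453, 0.002684530019760132) [0.53290407 0.21789884 0.07286295]
disc 4450 (0.5371957397460938, 0.20228993225097655, 0.04889294815063477)
```

View pics/w4.png

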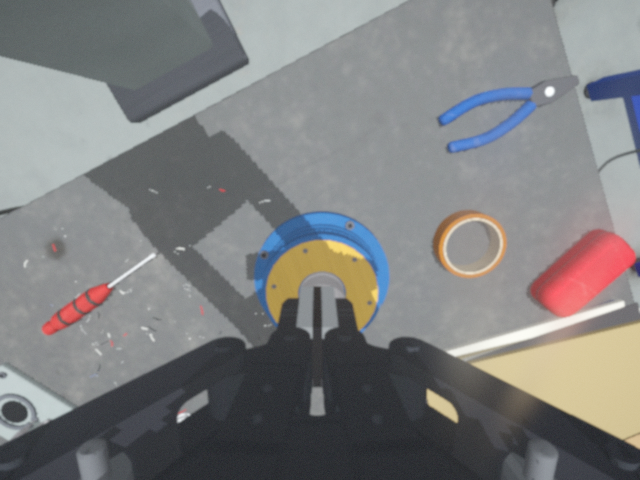

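apply_moves:
  moves:
    - {"jaw":0,"offset":[-50,0,-20],"rot":[0,0,0]}
    - {"jaw":0,"offset":[-50,0,-20],"rot":[0,0,0]}
    - {"jaw":0,"offset":[-23,0,0],"rot":[0,0,0]}
    - {"jaw":0,"offset":[0,0,0],"rot":[0,0,0]}
    - {"jaw":0,"offset":[0,0,0],"rot":[0,0,0]}

```text
time_s: 8.6
eef_pos: [0.5882, 0.1749, 0.2256]
eef_rot: [-0.001, 0.224, 0.975, -0.0]
wrist_force: [0.2, 0.8, 0.1]
opening: 0.002
grasp_force: 0.0
```

Run:
```python
from h import *
im,P,K,C=look("wrist"); save("w5",im); T,o=pose(); print(o["eef_pos"],o["dq"].round(3))
m=((P[...,2]>.070)&(P[...,2]<.080)&(np.hypot(P[...,0]-.538,P[...,1]-.204)<.035)).astype(np.uint8)
m=cv2.morphologyEx(m,cv2.MORPH_OPEN,np.ones((3,3)))>0
a=P[m]; print("axle",m.sum(),a.mean(0),(a.max(0)+a.min(0))/2,np.ptp(a,axis=0),circ(a), "px",np.argwhere(m).mean(0))
g=cv2.cvtColor(im,cv2.COLOR_RGB2HSV); y=(g[...,0]>15)&(g[...,0]<32)&(g[...,1]>110)&(np.abs(P[...,2]-.046)<.004)
y=cv2.morphologyEx(y.astype(np.uint8),cv2.MORPH_OPEN,np.ones((5,5)))>0; b=P[y]; print("disc",len(b),circ(b),np.median(b[:,2]))
bm=(np.abs(P[...,2])<.02);print("bench",np.median(P[bm][:,2]))
```

```text
[0.58807319 0.17519745 0.22592688] [ 0.008 -0.014  0.004 -0.002  0.001  0.   ]
axle 1845 [0.5369894  0.20190164 0.07349268] [0.53716602 0.20193189 0.07329196] [0.03973504 0.03958179 0.00651216] (0.53726953125, 0.2018438720703125, 0.019988868713378908) px [150.58319783 320.84552846]
disc 7070 (0.5372798461914062, 0.2017786407470703, 0.048774337768554686) 0.045842544926214535
bench 1.108234804209074e-05
```

apply_moves:
  moves:
    - {"jaw":1,"offset":[-28,-53,0],"rot":[0,0,0]}
    - {"jaw":1,"offset":[-28,-53,0],"rot":[0,0,0]}
    - {"jaw":1,"offset":[-28,-53,0],"rot":[0,0,0]}
    - {"jaw":1,"offset":[-28,-53,0],"rot":[0,0,0]}
    - {"jaw":1,"offset":[-28,-53,0],"rot":[0,0,0]}

```text
time_s: 9.28
eef_pos: [0.599, -0.1254, 0.2271]
eef_rot: [-0.0, 0.223, 0.975, 0.0]
wrist_force: [1.0, -0.9, -0.1]
opening: 1.0
grasp_force: 0.0
```

apply_moves:
  moves:
    - {"jaw":1,"offset":[-29,-54,0],"rot":[0,0,0]}
    - {"jaw":1,"offset":[0,0,0],"rot":[0,0,0]}
    - {"jaw":1,"offset":[0,0,0],"rot":[0,0,0]}
    - {"jaw":1,"offset":[0,0,0],"rot":[0,0,0]}
    - {"jaw":1,"offset":[0,0,0],"rot":[0,0,0]}

```text
time_s: 9.9
eef_pos: [0.6023, -0.1843, 0.2272]
eef_rot: [0.0, 0.222, 0.975, 0.0]
wrist_force: [-0.4, -0.3, -0.2]
opening: 0.995
grasp_force: 0.0
```

Run:
```python
from h import *
im,P,K,C=look("wrist"); save("w6",im); T,o=pose(); print(o["eef_pos"],o["dq"].round(3)); np.savez("w6.npz",im=im,P=P,K=K,C=C,T=T)
b=(np.abs(P[...,0]-.545)<.06)&(np.abs(P[...,1]+.16)<.06)
g=cv2.cvtColor(im,cv2.COLOR_RGB2HSV); red=((g[...,0]<8)|(g[...,0]>172))&(g[...,1]>130)&b
for lo,hi in ((.10,.12),(.12,.14),(.14,.16),(.16,.18)):
    q=P[red&(P[...,2]>lo)&(P[...,2]<hi)]
    if len(q)>5:
        c=cv2.kmeans(q.astype(np.float32),2,None,(3,20,1e-6),3,cv2.KMEANS_PP_CENTERS)[2]; print(lo,len(q),c.round(4).tolist(),c.mean(0))
r=ctrl.outline_of("wrist","pliers")
for x in r[:1]: print(x["score"],x["position"])
post=b&~red&(P[...,2]>.082)&(P[...,2]<.105); q=P[post]; print("post",len(q),q.mean(0),q.min(0),q.max(0))
pl=b&(P[...,2]>.005)&(P[...,2]<.011); q=P[pl]; print("plate rect",cv2.minAreaRect((q[:,:2]*1000).astype(np.float32)))
```

```text
[ 0.60234394 -0.18451869  0.2272714 ] [-0.007  0.003 -0.005 -0.     0.     0.   ]
0.1 33 [[0.5573999881744385, -0.17090000212192535, 0.11620000004768372], [0.5461999773979187, -0.14640000462532043, 0.11559999734163284]] [ 0.5517994  -0.15863621  0.11590102]
0.12 193 [[0.5450000166893005, -0.1445000022649765, 0.1315000057220459], [0.5576000213623047, -0.17319999635219574, 0.131400004029274]] [ 0.55125576 -0.15885252  0.13145605]
0.14 292 [[0.5436000227928162, -0.14190000295639038, 0.15049999952316284], [0.558899998664856, -0.17589999735355377, 0.15070000290870667]] [ 0.55122113 -0.15889959  0.15058476]
0.16 772 [[0.5414999723434448, -0.13609999418258667, 0.16820000112056732], [0.5613999962806702, -0.1809999942779541, 0.1678999960422516]] [ 0.55148226 -0.15855654  0.16804618]
0.75 [314.0, 146.9]
post 899 [ 0.55721041 -0.15623028  0.08988287] [ 0.54215917 -0.17220999  0.0820232 ] [ 0.57475142 -0.13591535  0.10499544]
plate rect ((540.3306274414062, -163.83908081054688), (100.0401840209961, 84.04563903808594), 23.745452880859375)
```

View pics/w6.png

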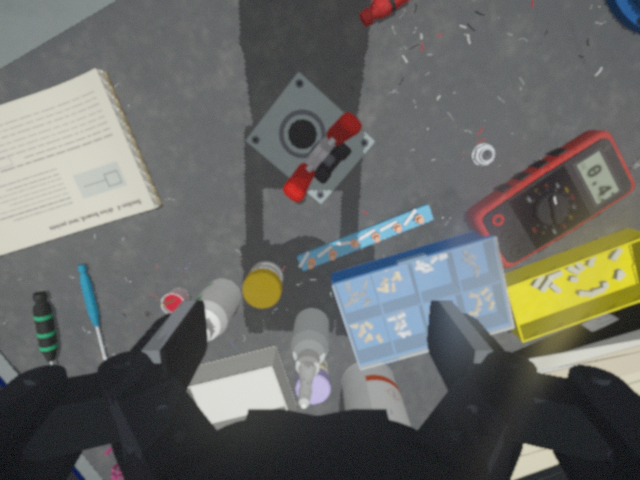

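The pliers show at (322,155), with their handles running from (295,188) to (345,125) and the circlip at (302,135). The stand's plate fits at 23.7°, which agrees with the handle line. The tool has to yaw by 49.6°.

apply_moves:
  moves:
    - {"jaw":1,"offset":[57,1,0],"rot":[0,0,-10]}
    - {"jaw":1,"offset":[0,0,0],"rot":[0,0,-10]}
    - {"jaw":1,"offset":[0,0,0],"rot":[0,0,-10]}
    - {"jaw":1,"offset":[0,0,0],"rot":[0,0,-10]}
    - {"jaw":1,"offset":[0,0,0],"rot":[0,0,-9.6]}

```text
time_s: 10.62
eef_pos: [0.5513, -0.1597, 0.2273]
eef_rot: [0.0, -0.209, 0.978, -0.0]
wrist_force: [0.2, -0.7, -0.6]
opening: 1.002
grasp_force: 0.0
```

```bash
cat >> h.py <<'E'
def red2(P,im,c=(.545,-.16)):
    b=(np.hypot(P[...,0]-c[0],P[...,1]-c[1])<.06)
    g=cv2.cvtColor(im,cv2.COLOR_RGB2HSV); red=((g[...,0]<8)|(g[...,0]>172))&(g[...,1]>130)&b
    return red
E
python3 - <<'E'
from h import *
ctrl.camera("wrist");im,P,K,C=look("wrist"); save("w7",im)
T,o=pose(); print(o["time_s"],o["eef_pos"],o["q"].round(3),"x ang",np.degrees(np.arctan2(T[1,0],T[0,0])),"y ang",np.degrees(np.arctan2(T[1,1],T[0,1])))
red=red2(P,im); q=P[red&(P[...,2]>.15)]; print(len(q))
c=cv2.kmeans(q.astype(np.float32),2,None,(3,20,1e-6),3,cv2.KMEANS_PP_CENTERS)[2]; print(c, c.mean(0), np.degrees(np.arctan2(*(c[0]-c[1])[[1,0]])))
D=T[:3,:3].T@(np.array([.5515,-.1586,.103])-T[:3,3]); print("to go tool mm",D*1000, "live", T[:3,:3].T@(c.mean(0)-T[:3,3])*1000)
E
```

```text
10.725 [ 0.55133767 -0.15978113  0.2272236 ] [-0.489  0.165  1.592 -0.     1.384 -2.476] x ang -156.12899642897906 y ang 113.87100229616188
879
[[ 0.54033434 -0.13768749  0.16656578]
 [ 0.5596308  -0.1812967   0.16633064]] [ 0.54998255 -0.1594921   0.1664482 ] 113.86871
to go tool mm [ -0.61091447   1.03654209 124.22349687] live [ 1.12982705  0.82352278 60.77511027]
```

apply_moves:
  moves:
    - {"jaw":1,"offset":[0,1,40],"rot":[0,0,0]}
    - {"jaw":1,"offset":[0,0,40],"rot":[0,0,0]}
    - {"jaw":1,"offset":[0,0,30],"rot":[0,0,0]}
    - {"jaw":1,"offset":[0,0,14],"rot":[0,0,0]}
    - {"jaw":1,"offset":[0,0,0],"rot":[0,0,0]}

```text
time_s: 11.35
eef_pos: [0.5505, -0.1589, 0.1026]
eef_rot: [-0.001, -0.205, 0.979, 0.0]
wrist_force: [0.3, -0.3, 0.1]
opening: 1.001
grasp_force: 0.0
```

Run:
```python
from h import *
im,P,K,C=look("wrist"); save("w8",im); T,o=pose(); print(o["eef_pos"],o["wrist_force"])
L=(P-T[:3,3])@T[:3,:3]*1000
red=red2(P,im); q=L[red]; print(len(q),np.nanpercentile(q,[1,50,99],0).round(1))
```

```text
[ 0.55130884 -0.15935552  0.10371098] [0.16346871 0.30369871 0.32143559]
7079 [[ -5.3 -28.2 -66.7]
 [  4.2 -12.  -52.7]
 [  6.6  29.2  -8.2]]
```

View pics/w8.png

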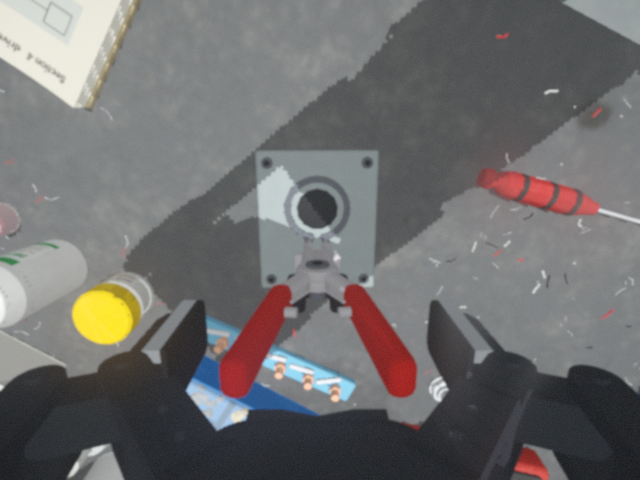

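The handles at (255,350) and (380,340) stand centred between the open fingers, with the circlip at (318,208). I'll squeeze now.

apply_moves:
  moves:
    - {"jaw":0,"offset":[0,0,0],"rot":[0,0,0]}
    - {"jaw":0,"offset":[0,0,0],"rot":[0,0,0]}
    - {"jaw":0,"offset":[0,0,0],"rot":[0,0,0]}
    - {"jaw":0,"offset":[0,0,0],"rot":[0,0,0]}
    - {"jaw":0,"offset":[0,0,0],"rot":[0,0,0]}

```text
time_s: 12.02
eef_pos: [0.5529, -0.1592, 0.1066]
eef_rot: [0.002, -0.206, 0.979, -0.001]
wrist_force: [-1.7, 5.0, 14.4]
opening: 0.358
grasp_force: 58.5
```

Run:
```python
from h import *
im,P,K,C=look("wrist"); save("w9",im); T,o=pose(); print(o["time_s"],o["eef_pos"],o["wrist_force"],o["opening"],o["grasp_force"])
```

```text
12.075 [ 0.55287776 -0.15921703  0.10661053] [-1.93251487  4.03808092 14.74570763] 0.36349803113380763 58.50495636463165
```

View pics/w9.png

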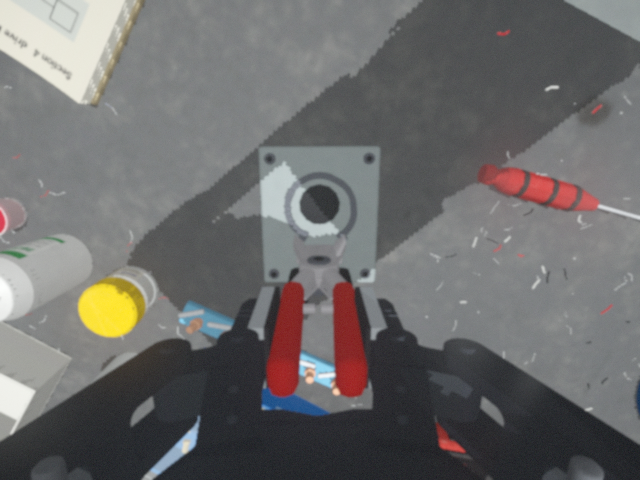

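apply_moves:
  moves:
    - {"jaw":0,"offset":[0,0,-10],"rot":[0,0,0]}
    - {"jaw":0,"offset":[0,0,-20],"rot":[0,0,0]}
    - {"jaw":0,"offset":[0,0,-25],"rot":[0,0,0]}
    - {"jaw":0,"offset":[0,0,-30],"rot":[0,0,0]}
    - {"jaw":0,"offset":[0,0,-25],"rot":[0,0,0]}

```text
time_s: 12.7
eef_pos: [0.5507, -0.1594, 0.2143]
eef_rot: [0.0, -0.206, 0.979, -0.0]
wrist_force: [-0.7, -1.1, -1.5]
opening: 0.352
grasp_force: 59.5
```

```bash
cat >> h.py <<'E'
def tool_ring(n="wrist"):
    # points of pliers in tool frame near circlip, mm
    T,o=pose(); im,P,K,C=look(n); L=(P-T[:3,3])@T[:3,:3]*1000
    return im,P,L,T,o
E
python3 - <<'E'
from h import *
ctrl.camera("wrist");im,P,L,T,o=tool_ring(); save("w10",im); np.savez("w10.npz",im=im,P=P,L=L)
print(o["time_s"],o["eef_pos"],o["wrist_force"],o["opening"],o["grasp_force"],o["dq"].round(3))
m=(np.abs(L[...,1])<40)&(L[...,0]>-20)&(L[...,0]<60)
for lo in range(50,125,5):
    k=m&(L[...,2]>lo)&(L[...,2]<lo+5); q=L[k]
    if len(q)>5: print(lo,len(q),q.min(0).round(1),q.max(0).round(1),np.median(q,0).round(1))
E
```

```text
12.75 [ 0.55245787 -0.16018949  0.21812703] [ 1.92471674 -0.72389159  0.77066411] 0.3545603324385715 59.54241156578064 [-0.001  0.008  0.003  0.004 -0.085 -0.001]
50 74 [ -3.1 -13.2  50. ] [ 4.4 13.3 55. ] [ 3.8  0.1 52.4]
55 71 [ -2.8 -14.1  55.1] [ 4.4 14.8 59.8] [ 3.8  7.7 57.4]
60 77 [ -2.4 -15.   60. ] [ 4.5 15.8 65. ] [ 3.9  9.8 62.5]
65 58 [ -2.1 -15.9  65.1] [ 4.7 16.7 69.9] [ 4.1 10.7 67.3]
70 47 [ -1.8 -16.8  70.1] [ 4.6 17.6 74.4] [  4.1 -10.7  71.7]
75 6 [  2.9 -15.7  76.4] [ 3.7 16.6 79.4] [ 3.2  0.3 78.3]
80 21 [  1.5 -17.4  80.3] [ 3.3 18.2 84.2] [ 2.9 14.1 81.9]
90 42 [  0.9 -25.4  91.2] [45.5 26.6 95. ] [32.1 10.4 94.6]
95 1162 [ -3.4 -26.7  95. ] [46.1 27.5 99.6] [26.7 -0.2 96.5]
```

View pics/w10.png

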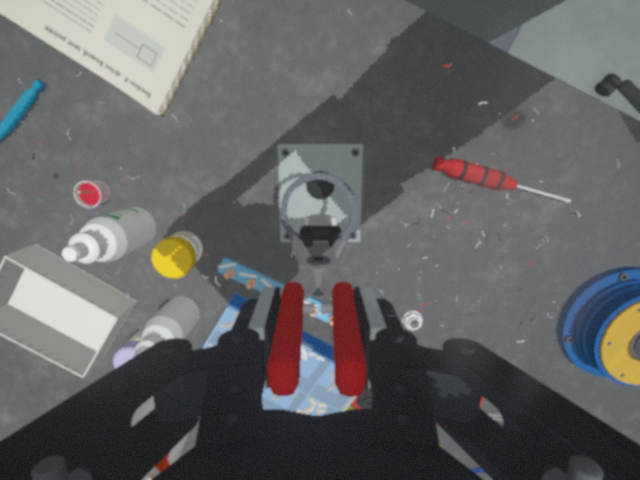

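```bash
cat >> h.py <<'E'
from scipy.optimize import least_squares
def ringfit(L,zlo=90,zhi=101):
    m=(np.abs(L[...,1])<34)&(L[...,0]>-10)&(L[...,0]<60)&(L[...,2]>zlo)&(L[...,2]<zhi)
    q=L[m]; q=q[q[:,0]>8]
    A=np.c_[q[:,:2],np.ones(len(q))]; c=np.linalg.lstsq(A,q[:,2],rcond=None)[0]
    for _ in range(3):
        k=np.abs(A@c-q[:,2])<1.0; c=np.linalg.lstsq(A[k],q[k,2],rcond=None)[0]
    q=q[k]
    # inner and outer edges: per-angle min/max radius about a moving centre
    x0=np.array([18.,0.])
    for _ in range(5):
        a=np.degrees(np.arctan2(q[:,1]-x0[1],q[:,0]-x0[0])); r=np.hypot(*(q[:,:2]-x0).T)
        inn=[];out=[]
        for t in range(-140,140,8):
            s=(a>=t)&(a<t+8)
            if s.sum()>8: inn.append(q[s][np.argsort(r[s])[1],:2]); out.append(q[s][np.argsort(r[s])[-2],:2])
        res=[]
        for e in (np.array(inn),np.array(out)):
            f=least_squares(lambda p:np.hypot(*(e-p[:2]).T)-p[2],[*x0,22],loss="soft_l1",f_scale=.5).x; res.append(f)
        x0=(res[0][:2]+res[1][:2])/2
    return c,res,len(q)
E
python3 - <<'E'
from h import *
L=np.load("w10.npz")["L"]; c,res,n=ringfit(L); print("plane",c,n,"at(18,0)",c@[18,0,1]); print(res)
E
```

```text
plane [-1.99194428e-02 -7.65115242e-03  9.69366235e+01] 798 at(18,0) 96.57807355670327
[array([18.25015582,  0.49915358, 23.31387906]), array([18.340023  ,  0.49356947, 27.28177046])]
```

apply_moves:
  moves:
    - {"jaw":0,"offset":[-10,22,0],"rot":[0,0,0]}
    - {"jaw":0,"offset":[-19,42,0],"rot":[0,0,0]}
    - {"jaw":0,"offset":[-22,50,0],"rot":[0,0,0]}
    - {"jaw":0,"offset":[-22,50,0],"rot":[0,0,0]}
    - {"jaw":0,"offset":[-22,50,0],"rot":[0,0,0]}

```text
time_s: 13.42
eef_pos: [0.5506, 0.0764, 0.2116]
eef_rot: [-0.001, -0.206, 0.979, 0.0]
wrist_force: [0.4, -0.2, -2.7]
opening: 0.356
grasp_force: 59.6
```

apply_moves:
  moves:
    - {"jaw":0,"offset":[-22,50,0],"rot":[0,0,0]}
    - {"jaw":0,"offset":[-19,42,0],"rot":[0,0,0]}
    - {"jaw":0,"offset":[-10,20,0],"rot":[0,0,0]}
    - {"jaw":0,"offset":[-5,10,0],"rot":[0,0,0]}
    - {"jaw":0,"offset":[0,0,0],"rot":[0,0,0]}

```text
time_s: 14.05
eef_pos: [0.5532, 0.2091, 0.2121]
eef_rot: [-0.001, -0.206, 0.978, -0.0]
wrist_force: [0.3, -1.6, -0.8]
opening: 0.353
grasp_force: 59.6
```

```bash
cat > chk.py <<'E'
from h import *
import sys
im,P,L,T,o=tool_ring(); save(sys.argv[1],im)
print(o["time_s"],o["eef_pos"].round(4),o["wrist_force"].round(1),o["opening"].round(3),o["grasp_force"],np.abs(o["dq"]).max().round(3))
c,res,n=ringfit(L); print("plane",c.round(4),n,"z(18,0)",c@[18,0,1]); print([r.round(2) for r in res])
n3=T[:3,:3]@np.array([-c[0],-c[1],1]); n3/=np.linalg.norm(n3); print("ring normal world",n3.round(4),"tool z",T[:3,2].round(4))
rc=np.array([*(res[0][:2]+res[1][:2])/2,c@[18,0,1]+1.25])/1000; rc2=np.array([18.3,.5,97.8])/1000
for r in (rc,rc2):
    w=T[:3,3]+T[:3,:3]@r; d=np.array([.5372,.2018,.048])-w; print("ring world",w.round(4),"to go tool mm",(T[:3,:3].T@d*1000).round(1))
m=(P[...,2]>.071)&(P[...,2]<.077)&(np.hypot(P[...,0]-.5372,P[...,1]-.2018)<.024); a=P[m]
if len(a)>20: print("axle seen",len(a),a.mean(0).round(4),a.min(0).round(4),a.max(0).round(4))
E
python3 chk.py w11
```

```text
Traceback (most recent call last):
  File "chk.py", line 4, in <module>
    print(o["time_s"],o["eef_pos"].round(4),o["wrist_force"].round(1),o["opening"].round(3),o["grasp_force"],np.abs(o["dq"]).max().round(3))
                                                                      ^^^^^^^^^^^^^^^^^^
AttributeError: 'float' object has no attribute 'round'
```

View pics/w11.png

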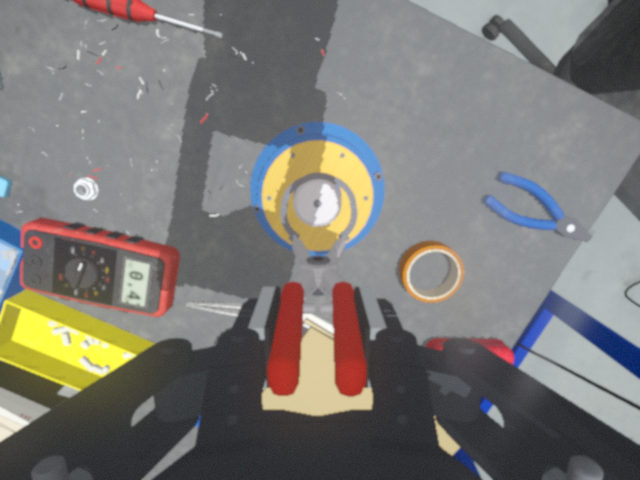

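The circlip, centred at about (318,210), now hangs over the axle end at (317,203).

```bash
sed -i 's/o\["opening"\].round(3)/o["opening"]/' chk.py; python3 chk.py w12
```

```text
14.1 [0.5534 0.2084 0.2124] [-0.1 -0.7 -2.2] 0.35028144685738427 59.60307776927948 0.017
plane [-1.65000e-02 -6.40000e-03  9.68706e+01] 804 z(18,0) 96.57402646379718
[array([18.29,  0.53, 23.21]), array([18.31,  0.47, 27.26])]
ring normal world [-0.0187 -0.0014 -0.9998] tool z [-1.e-03 -7.e-04 -1.e+00]
ring world [0.5363 0.2015 0.1146] to go tool mm [-1.  -0.  66.6]
ring world [0.5363 0.2015 0.1146] to go tool mm [-1.  -0.  66.6]
axle seen 1736 [0.5371 0.2013 0.0735] [0.518  0.1819 0.071 ] [0.5573 0.2211 0.076 ]
```

apply_moves:
  moves:
    - {"jaw":0,"offset":[-1,0,5],"rot":[0,0,0]}
    - {"jaw":0,"offset":[0,0,10],"rot":[0,0,0]}
    - {"jaw":0,"offset":[0,0,10],"rot":[0,0,0]}
    - {"jaw":0,"offset":[0,0,5],"rot":[0,0,0]}
    - {"jaw":0,"offset":[0,0,0],"rot":[0,0,0]}

```text
time_s: 14.78
eef_pos: [0.5541, 0.2094, 0.1823]
eef_rot: [-0.001, -0.206, 0.979, 0.0]
wrist_force: [0.4, -0.3, -1.4]
opening: 0.355
grasp_force: 59.6
```

```bash
python3 chk.py w13
```

```text
14.775 [0.5541 0.2094 0.1823] [ 0.4 -0.3 -1.4] 0.35523230872665634 59.612597823143005 0.015
plane [-2.09000e-02 -1.11000e-02  9.69835e+01] 799 z(18,0) 96.60716956213699
[array([18.37,  0.57, 23.19]), array([18.33,  0.48, 27.24])]
ring normal world [-0.0249  0.0015 -0.9997] tool z [-1.3e-03 -2.0e-04 -1.0e+00]
ring world [0.537  0.2025 0.0845] to go tool mm [ 0.  -0.7 36.5]
ring world [0.537  0.2025 0.0845] to go tool mm [ 0.1 -0.7 36.5]
axle seen 2136 [0.5369 0.2014 0.0736] [0.5177 0.1819 0.071 ] [0.5569 0.2214 0.0767]
```

apply_moves:
  moves:
    - {"jaw":0,"offset":[0,-0.7,0],"rot":[0,0,0]}
    - {"jaw":0,"offset":[0,0,4],"rot":[0,0,0]}
    - {"jaw":0,"offset":[0,0,4],"rot":[0,0,0]}
    - {"jaw":0,"offset":[0,0,4],"rot":[0,0,0]}
    - {"jaw":0,"offset":[0,0,4],"rot":[0,0,0]}

```text
time_s: 15.45
eef_pos: [0.5547, 0.2089, 0.1667]
eef_rot: [-0.0, -0.206, 0.979, 0.0]
wrist_force: [0.8, -0.3, -2.7]
opening: 0.357
grasp_force: 59.6
```

apply_moves:
  moves:
    - {"jaw":0,"offset":[0,0,4],"rot":[0,0,0]}
    - {"jaw":0,"offset":[0,0,4],"rot":[0,0,0]}
    - {"jaw":0,"offset":[0,0,4],"rot":[0,0,0]}
    - {"jaw":0,"offset":[0,0,4],"rot":[0,0,0]}
    - {"jaw":0,"offset":[0,0,0],"rot":[0,0,0]}

```text
time_s: 16.08
eef_pos: [0.5545, 0.2088, 0.1506]
eef_rot: [-0.0, -0.206, 0.979, 0.0]
wrist_force: [0.0, -0.2, -2.2]
opening: 0.352
grasp_force: 59.6
```

```bash
python3 chk.py w14
```

```text
16.075 [0.5545 0.2088 0.1506] [ 0.  -0.2 -2.2] 0.3517098792178266 59.60915565490723 0.006
plane [-2.42000e-02 -6.40000e-03  9.71443e+01] 818 z(18,0) 96.70868966285606
[array([18.05,  0.57, 23.2 ]), array([18.23,  0.49, 27.3 ])]
ring normal world [-0.0256 -0.004  -0.9997] tool z [-8.e-04 -1.e-04 -1.e+00]
ring world [0.5376 0.202  0.0526] to go tool mm [0.5 0.  4.6]
ring world [0.5375 0.2019 0.0528] to go tool mm [0.3 0.  4.8]
axle seen 2675 [0.5368 0.2014 0.0735] [0.5175 0.1819 0.071 ] [0.5578 0.2228 0.0769]
```

apply_moves:
  moves:
    - {"jaw":0,"offset":[0.3,0,2],"rot":[0,0,0]}
    - {"jaw":0,"offset":[0,0,1],"rot":[0,0,0]}
    - {"jaw":0,"offset":[0,0,1],"rot":[0,0,0]}
    - {"jaw":0,"offset":[0,0,0.5],"rot":[0,0,0]}
    - {"jaw":0,"offset":[0,0,0],"rot":[0,0,0]}

```text
time_s: 16.75
eef_pos: [0.5551, 0.2088, 0.1471]
eef_rot: [0.001, -0.206, 0.979, -0.0]
wrist_force: [1.6, -0.3, 1.6]
opening: 0.357
grasp_force: 59.7
```

```bash
python3 chk.py w15
```

```text
16.75 [0.5551 0.2088 0.1471] [ 1.6 -0.3  1.6] 0.35706129670757025 59.6945858001709 0.002
plane [ 9.14000e-02 -4.10000e-03  9.56891e+01] 1106 z(18,0) 97.33467313931702
[array([22.72,  0.87, 24.38]), array([32.06,  0.83, 33.69])]
ring normal world [ 0.0829  0.0407 -0.9957] tool z [ 1.2e-03  2.0e-04 -1.0e+00]
ring world [0.5298 0.1986 0.0485] to go tool mm [-8.1 -0.1  0.5]
ring world [0.5382 0.202  0.0492] to go tool mm [1.  0.3 1.2]
axle seen 2816 [0.537  0.2014 0.0736] [0.5176 0.1818 0.071 ] [0.5592 0.2239 0.077 ]
```

apply_moves:
  moves:
    - {"jaw":0,"offset":[0,0,0.6],"rot":[0,0,0]}
    - {"jaw":0,"offset":[0,0,0],"rot":[0,0,0]}
    - {"jaw":0,"offset":[0,0,0.4],"rot":[0,0,0]}
    - {"jaw":0,"offset":[0,0,0],"rot":[0,0,0]}
    - {"jaw":0,"offset":[0,0,0],"rot":[0,0,0]}

```text
time_s: 17.42
eef_pos: [0.5552, 0.2089, 0.1463]
eef_rot: [0.001, -0.206, 0.979, -0.0]
wrist_force: [0.4, 0.0, 5.7]
opening: 0.352
grasp_force: 59.9
```

```bash
python3 chk.py w16
python3 - <<'E'
from h import *
im,P,L,T,o=tool_ring(); save("w17",im[100:340,160:480].repeat(2,0).repeat(2,1))
g=cv2.cvtColor(im,cv2.COLOR_RGB2HSV)
w=P-[.5372,.2018,0]; r=np.hypot(w[...,0],w[...,1])
k=(r>.0225)&(r<.0265)&(P[...,2]>.044)&(P[...,2]<.056)&(g[...,1]<70)
print("ring top grey",k.sum(),np.percentile(P[k][:,2],[10,50,90]).round(4))
A=np.c_[w[k][:,:2],np.ones(k.sum())]; print(np.linalg.lstsq(A,P[k][:,2],rcond=None)[0].round(4))
k=(r>.03)&(r<.047)&(g[...,1]>110)&(np.abs(P[...,2]-.046)<.006); print("disc",k.sum(),np.percentile(P[k][:,2],[5,50,95]).round(4))
E
```

```text
17.425 [0.5552 0.2089 0.1463] [0.4 0.  5.7] 0.3523655579524925 59.91572320461273 0.003
plane [2.38000e-02 1.30000e-03 9.89993e+01] 2497 z(18,0) 99.42743392908767
[array([15.52, -0.33, 24.34]), array([29.22, -0.08, 35.38])]
ring normal world [ 0.0238  0.0087 -0.9997] tool z [ 1.6e-03  3.0e-04 -1.0e+00]
ring world [0.5349 0.1997 0.0456] to go tool mm [-2.9  1.  -2.4]
ring world [0.5384 0.202  0.0485] to go tool mm [1.2 0.3 0.5]
axle seen 2814 [0.537  0.2014 0.0735] [0.5177 0.1818 0.071 ] [0.5593 0.224  0.077 ]
ring top grey 831 [0.0488 0.0499 0.0509]
[-0.0134  0.0022  0.0498]
disc 6612 [0.0447 0.0458 0.047 ]
```

View pics/w17.png

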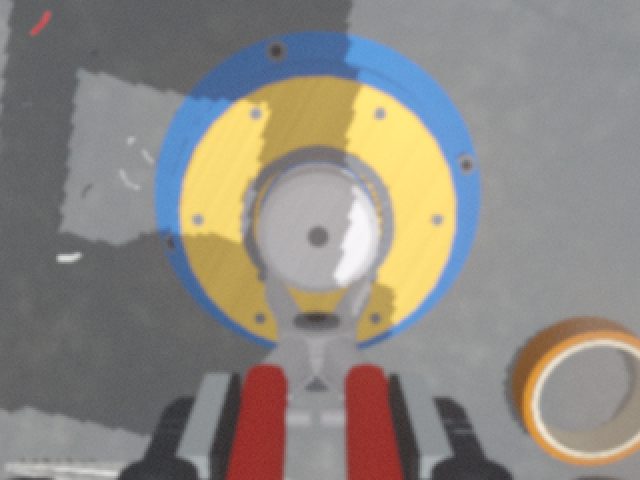

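The circlip (ring round the axle at about (318,222) in the crop) lies on the flat disc. Its mid-height is 0.5 mm above mid-groove, and it is about 1 mm off centre. The handles are squeezed parallel at 60 N, so I'm handing in.

```bash
python3 -c "
from bench import ctrl
print(ctrl.hand_in())"
```

```text
the job is handed in; nothing more can be done
None
```

The job is handed in (no verdict was returned): the disc is flat and the circlip is held spread round the axle by the squeezed, upright pliers, measured 0.5 mm above mid-groove and about 1 mm off centre, with no contact made with the bystanders.

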